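Stack botanical tubs from the tasting rack

ROBOT

A 6-joint arm with a two-finger parallel gripper is mounted at the origin on the work surface. World frame = base frame: x ahead of the robot, y to its left, z up, the work surface at z = 0. Lengths are in m, angles in rad, forces in N, time in s.
With the tool pointing down it reaches from about 0.35 to 0.975 m from the base axis. Payload 4.9 kg.
Tool frame: the origin (TCP) lies on the centre line of the jaws, within the pads' length; the fingertips stand 19 mm ahead of it and the grasp point (between the pads) is the TCP; z points along the fingers, y is the line along which they close (so a half turn about z gives the same grasp; the last joint's range is limited). The gripper opens to 85 mm and grips with 20 to 120 N. Pads are 22 mm wide; open, the fingers measure 114 mm over their backs; the gripper's body (76 mm by 85 mm) begins 54 mm behind the grasp point. The pads swing forward as they close: fully open they stand 13 mm farther back than shut.
Start: joints at [-1.304, 0.053, 1.613, -0, 1.476, -0.119], TCP at [0.235, -0.579, 0.25] pointing down, gripper open.
Joint ranges: [-3.01, 3.01], [-1.01, 2.22], [0.06, 2.58], [-1.02, 4.17], [0.09, 2.62], [-3.14, 3.14]. Speed limits (rad/s): [2.57, 2.57, 3.14, 3.14, 3.14, 3.14].

INTERFACE

Orientations are given as a unit quaternion [w, x, y, z].
In Python, from plant import state, grab_frame, ticket, spotter gives the robot as it stands.
- The arm moves only by the tool apply_moves, never from a script. Its argument "series" is a list of rows, each an object of numbers: "jaw": the closure, from 0 (fully open) to 1 (shut); "dx", "dy", "dz": the shift along the tool's x, y, z in mm; "turn": the turn about the tool's z in rad. A call has 1 to 5 rows; each row is the pose to reach, as a shift and turn from the pose commanded when the call began, along the tool's axes at that moment; what a row does not reach only later rows make up. A row lasts 1/12 s, in which the tool goes at most 41.7 mm and 7.16 degrees, less where a joint would pass 70% of its speed; a pose out of reach is approached as far as the arm can. A call with a gripper value outside its range is refused whole. The fingers move at their own pace and stop on an object; the grip force is fixed at half the most. Time passes only in rows, so rows that repeat a pose let the fingers close. It gives the time, the measured TCP pose, the force, the opening and the grip force at its end, in the units of the state.
- state(): the state, without advancing time (a new reading comes with each control period).
- grab_frame(name): name is "scene" or "top" or "wrist"; returns a dict with "pixels" (480x640x3 uint8, red, green, blue), "mtx" (3x3 intrinsics, pixels), "camera_from_world" (4x4, takes a point from world to camera coordinates). Camera axes: x right, y down, z forward; pixel columns grow to the right and rows downward; lengths in m; the calibration is good to about 2 mm. A picture is of the moment at which its call begins. There is no depth.
- ticket.job_done(): hands the job in; it is judged then, once.
Trained networks look in a picture, given as the dict that the camera call returned (one of the last four; its "shot" number tells which), for a name from the list of things; names that differ only in an ending like _2 or _b are one class to them, and where a whole thing is asked for, a point or a joint stands for the part that bears it (a point fixed in the world has none). Each returns a list of dicts, best first, with "conf" (0 to 1); they miss things now and then, are a little off and sometimes report something else, mostly with a low value. They report only what shows in the picture. A call takes as long as a camera call. They do not tell look-alikes from the thing itself.
- spotter.outline_of(picture, target): "region" (480x640 bool, what is visible of it) and "extent" ([left, top, right, bottom] in pixels, round what is visible of it).
The state is a dict: "time": time; "joint_pos": joint angles; "joint_vel": joint speeds; "joint_efforts": joint torques, N m; "tool_pos": TCP position; "tool_rot": TCP orientation; "contact_force": force on the tool from outside, world axes, zero at the start; "ft_torque": the same for the moment, N m; "gripper_width": opening from 0.0 (shut) to 1.0 (fully open); "grasp_force": force on a finger pad.
Only numpy, scipy, OpenCV 4.12 (cv2) and the standard library are available. Lean on these libraries where they do the work, as an engineer would, in place of code of your own. Each camera call takes 0.05 s, during which the arm holds its last target. There are 200 camera calls.

TASK

Build up the column of botanical tubs in the little wooden carrier: take the taller tub off the sloping rack and set it gently and level on the tub in the carrier, so that its foot drops right inside the lid's rim, and let go; then nest the shorter tub from the rack on top of it in the same way. Long sides run the same way all the way up. The bottom tub stands loosely in the carrier, so you may have to feel for it or square it up, but it stays in there; do not disturb the jar, the beaker or the bottle.

Things in the scene. Friction and masses are not known exactly. Their poses are not given: they have to be found in the camera images.
- tall_tub: White tub with blue lid, 60 mm high: the taller on the rack. Lid 80 x 62 (own x, y), top 14 of the height; body 75 x 57; foot 69 x 51, lowest 6. About 0.2 kg. Origin: centre of underside, x along the long side, z up through the lid. Starts in one of the rack's places, square on the sloping deck, long side up the slope, low end at the lip.
- short_tub: White tub with blue lid, 42 mm high: the shorter on the rack. Lid 80 x 62 (own x, y), top 14 of the height; body 75 x 57; foot 69 x 51, lowest 6. About 0.14 kg. Origin: centre of underside, x along the long side, z up through the lid. Starts in one of the rack's places, square on the sloping deck, long side up the slope, low end at the lip.
- carrier: Fixed low wooden carrier, 105 x 87 mm, walls 28 high, floor 6 thick, compartment 85 x 67. The bottom tub, not reported, stands in it with up to 5 play in x and y: 50 high, shaped as the others, long side on x, 0.55 kg. Every lid's top has a rim 4 high, 4 wide round a recess 72 x 54 where the next tub's foot (1.5 play) goes in, 4 deep. Origin: centre of underside, z up.
- rack: Fixed wooden rack, 325 mm wide (y). Its deck rises at 32 degrees towards its +x, away from the robot, from 22 above the counter to 86; a lip at the low edge (inner face at x = -53) stands 12 off the deck. Three places at y = -105, 0, +105: things stand there with the centre of their underside at x = -21, z = 42. Origin: centre of its underside, z up.
- jar: Bystander: round glass jar with a flat metal lid, diameter 75 mm, 55 mm high, in the third place on the rack. Origin: centre of its underside, z through its lid.
- beaker: Bystander: open glass beaker, diameter 64 mm, 75 mm high, on the counter. Origin: centre of its underside.
- bottle: Bystander: closed glass bottle with a black cap, diameter 64 mm, 150 mm high, upright on the counter. Origin: centre of its underside.
Not all that is in view belongs to the job. Leave any green or purple look-alike of the short_tub alone.

How it is judged:
By the outcome, as a careful person would: the job done as asked, in the order asked, and still so for the second after the job is handed in, with the robot touching nothing.
It also fails if it takes over 72 s, if anything falls off the work surface, if the arm or the gripper's body presses on something with over 40 N, if the wrist force passes 120 N, or if a joint passes its speed limit or range.

## Working session

There is one attempt and no reset: what is moved stays moved. The work goes in short steps, Python scripts to look and compute and a tool call to move; the robot and the scene stay as the last step left them, time stands still between calls to the robot, and variables do not carry over. Pictures are saved under pics/ and viewed, at most 10 in all, crops included, and the job is handed in when it is done.

Besides the shell and the picture viewer there is one more tool, called after "Emit:" as name([rows], argument=value, ...), one row to a line, values as JSON. apply_moves: Moves the arm, as the interface text tells. Its arguments: {"type":"object","properties":{"series":{"type":"array","items":{"type":"object","properties":{"jaw":{"type":"number"},"dx":{"type":"number"},"dy":{"type":"number"},"dz":{"type":"number"},"turn":{"type":"number"}}}}},"required":["series"]}

```bash
ls; mkdir -p pics; python3 - <<'E'
from plant import *
import cv2,numpy as np
ims=[]
for n in("scene","top"):
    f=grab_frame(n); cv2.imwrite(f"pics/{n}0.png",f["pixels"][:,:,::-1]); print(n,f["mtx"].tolist(),np.round(f["camera_from_world"],3).tolist(),f["shot"])
    for t in["tall_tub","short_tub","carrier","rack","jar","beaker","bottle"]:
        print(t,[(np.round(o["extent"]).tolist(),round(o["conf"],2)) for o in spotter.outline_of(f,t)][:4])
s=state();print(s)
E
```

```text
pics
scene [[594.5815466436193, 0.0, 320.55309560719087], [0.0, 594.5815466436193, 257.73098181211935], [0.0, 0.0, 1.0]] [[0.526, 0.85, -0.015, -0.224], [0.69, -0.437, -0.577, -0.35], [-0.497, 0.293, -0.817, 1.712], [0.0, 0.0, 0.0, 1.0]] 1
tall_tub [([391.0, 214.0, 435.0, 254.0], 0.93)]
short_tub [([334.0, 210.0, 374.0, 250.0], 0.96), ([354.0, 235.0, 397.0, 274.0], 0.89), ([306.0, 272.0, 340.0, 314.0], 0.57)]
carrier [([242.0, 299.0, 290.0, 355.0], 0.87)]
rack [([352.0, 217.0, 496.0, 305.0], 0.6)]
jar [([432.0, 199.0, 466.0, 236.0], 0.61)]
beaker [([205.0, 363.0, 239.0, 408.0], 0.94)]
bottle [([142.0, 251.0, 171.0, 298.0], 0.71)]
top [[514.8323686086832, 0.0, 314.44942266809494], [0.0, 514.8323686086832, 236.7637107726412], [0.0, 0.0, 1.0]] [[-0.025, -1.0, 0.0, -0.061], [-0.993, 0.025, -0.116, 0.546], [0.116, -0.003, -0.993, 1.043], [0.0, 0.0, 0.0, 1.0]] 2
tall_tub []
short_tub [([235.0, 196.0, 268.0, 238.0], 0.84), ([299.0, 196.0, 350.0, 242.0], 0.84), ([227.0, 254.0, 266.0, 300.0], 0.62)]
carrier [([366.0, 188.0, 418.0, 246.0], 0.64)]
rack [([115.0, 168.0, 281.0, 234.0], 0.57)]
jar [([124.0, 195.0, 169.0, 237.0], 0.66)]
beaker [([451.0, 147.0, 485.0, 184.0], 0.74)]
bottle [([458.0, 305.0, 505.0, 338.0], 0.94)]
{'time': 0.8, 'joint_pos': array([-1.30404477e+00,  5.26627427e-02,  1.61288729e+00, -3.02089826e-05,
        1.47598073e+00, -1.19038296e-01]), 'joint_vel': array([ 0.00043875, -0.00144012,  0.00042576, -0.00075125, -0.00064423,
        0.00061456]), 'joint_efforts': array([-6.60120058e-04, -3.93641710e+01, -3.70442033e+01, -1.10402182e-04,
        4.53697739e-04, -1.22741540e-06]), 'tool_pos': array([ 0.2351502 , -0.57906571,  0.2503343 ]), 'tool_rot': array([ 3.19701979e-05,  9.81453114e-01,  1.91702333e-01, -1.27122824e-05]), 'contact_force': array([ 0.98317279, -0.10528904,  0.79258099]), 'ft_torque': array([-0.01182333,  0.00559394, -0.04485014]), 'grasp_force': 0.0, 'gripper_width': 1.0015889801349196}
```

View pictures.

```bash
python3 - <<'E'
import cv2
a=cv2.imread("pics/scene0.png")[180:430,120:520]; b=cv2.imread("pics/top0.png")[130:360,100:530]
cv2.imwrite("pics/s1.png",cv2.resize(a,(800,500),interpolation=3)); cv2.imwrite("pics/t1.png",cv2.resize(b,(800,428),interpolation=3))
E
```

```text
(no output)
```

View pics/s1.png

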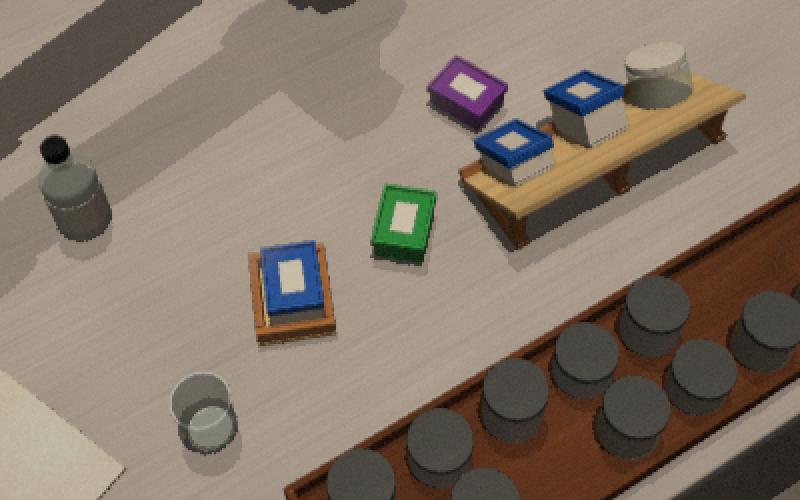

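View pics/t1.png

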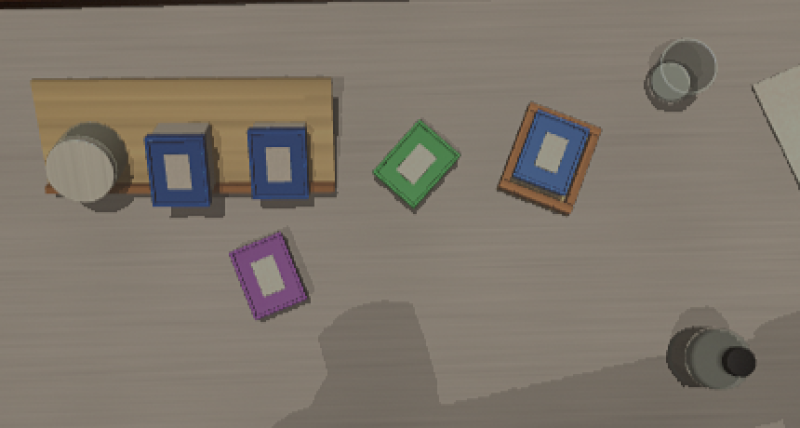

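```bash
cat > h.py <<'E'
import numpy as np, cv2
from plant import *
from scipy.optimize import minimize
from scipy.spatial.transform import Rotation as R
def blobs(f,amin=150,hue=(100,130)):
    hsv=cv2.cvtColor(cv2.resize(f["pixels"],None,fx=4,fy=4,interpolation=cv2.INTER_LINEAR),cv2.COLOR_RGB2HSV)
    m=cv2.inRange(hsv,(hue[0],110,30),(hue[1],255,255))
    cs,_=cv2.findContours(m,cv2.RETR_EXTERNAL,cv2.CHAIN_APPROX_NONE)
    out=[]
    for c in cs:
        if cv2.contourArea(c)/16>amin:
            h=(cv2.convexHull(c)[:,0,:].astype(np.float32)+.5)/4-.5
            out.append(h)
    return sorted(out,key=lambda h:h[:,0].mean())
def proj(f,P):
    c=np.c_[P,np.ones(len(P))]@np.array(f["camera_from_world"]).T
    q=c[:,:3]@np.array(f["mtx"]).T
    return (q[:,:2]/q[:,2:]).astype(np.float32)
def box(sx,sy,z0,z1):
    return np.array([[a*sx/2,b*sy/2,c] for a in(-1,1) for b in(-1,1) for c in(z0,z1)])
LID=box(.080,.062,-.014,0)  # origin: centre of lid top
def pose(p,tilt): # x,y,z,yaw ; tilt: local +x end raised
    return R.from_euler('z',p[3])*R.from_euler('y',-tilt),np.array(p[:3])
def fit(obs,p0,tilt,model=LID,fixz=None,freetilt=False):
    # obs: list of (frame,hull)
    def cost(p):
        r,t=pose([p[0],p[1],p[2] if fixz is None else fixz,p[3]],p[4] if freetilt else tilt); s=0
        P=r.apply(model)+t
        for f,h in obs:
            m=cv2.convexHull(proj(f,P))[:,0,:]
            a,_=cv2.intersectConvexConvex(m,h); s+=(cv2.contourArea(m)+cv2.contourArea(h)-2*a)/cv2.contourArea(h)
        return s/len(obs)
    p0=np.array(list(p0)+([tilt] if freetilt else []),float)
    best=None
    for k in range(3):
        sim=[p0]+[p0+np.eye(len(p0))[i]*([.01,.01,.01,.1,.1][i])*(1 if k!=1 else -1) for i in range(len(p0))]
        r=minimize(cost,p0,method="Nelder-Mead",options=dict(initial_simplex=sim,xatol=1e-5,fatol=1e-6,maxiter=800)); p0=r.x
    return r.x,r.fun
def ray(f,uv,z):
    M=np.array(f["camera_from_world"]);K=np.array(f["mtx"])
    d=M[:3,:3].T@np.linalg.solve(K,[uv[0],uv[1],1]);o=-M[:3,:3].T@M[:3,3]
    return o+d*(z-o[2])/d[2]
E
python3 - <<'E'
from h import *
S=grab_frame("scene");T=grab_frame("top");W=grab_frame("wrist")
print(np.round(W["camera_from_world"],3).tolist(),W["mtx"][0][0])
bs,bt=blobs(S),blobs(T)
print([h.mean(0).round() for h in bs],[h.mean(0).round() for h in bt])
E
```

```text
[[0.376, -0.927, -0.0, -0.624], [-0.886, -0.36, 0.291, -0.038], [-0.27, -0.109, -0.957, 0.379], [0.0, 0.0, 0.0, 1.0]] 421.98604716455094
[array([267., 319.], dtype=float32), array([377., 251.], dtype=float32), array([413., 225.], dtype=float32)] [array([197., 220.], dtype=float32), array([249., 217.], dtype=float32), array([397., 213.], dtype=float32)]
```

```bash
python3 - <<'E'
from h import *
S=grab_frame("scene");T=grab_frame("top")
bs,bt=blobs(S),blobs(T)
for name,i,j,tl,z,ya in(("carr",0,2,0,.056,-.3),("short",1,1,.5585,.08,0),("tall",2,0,.5585,.1,0)):
    p0=list(ray(T,bt[j].mean(0),z))+[ya]
    for ft in (False,True):
        p,c=fit([(S,bs[i]),(T,bt[j])],p0,tl,freetilt=ft); print(name,p.round(4),round(c,4))
    r,t=pose(p[:4],tl)
# green/purple
for n,hue in(("green",(50,80)),("purple",(135,165))):
    for f in(T,):
        for h in blobs(f,150,hue): print(n,ray(f,h.mean(0),.042).round(3))
for n,o in(("bottle",.0),("beaker",0)):
    for q in spotter.outline_of(T,n)[:1]:
        l,t,r,b=q["extent"]; print(n,ray(T,((l+r)/2,(t+b)/2),.05).round(3))
E
```

```text
carr [ 0.5895 -0.2431  0.0555 -0.3903] 0.0754
carr [ 0.5883 -0.2426  0.0573 -0.3903  0.1091] 0.0561
short [ 0.5765  0.0565  0.078  -0.0506] 0.1002
short [ 0.5764  0.0567  0.0768 -0.0384  0.5965] 0.076
tall [ 0.5695  0.1627  0.0928 -0.0754] 0.1113
tall [ 0.5694  0.1631  0.092  -0.0704  0.6096] 0.0882
bottle [ 0.361 -0.407  0.05 ]
beaker [ 0.679 -0.396  0.05 ]
```

Emit:
apply_moves([
  {"dx":38,"dy":-17,"turn":0.1},
  {"dx":76,"dy":-34,"turn":0.2},
  {"dx":114,"dy":-51,"turn":0.3},
  {"dx":152,"dy":-68,"turn":0.4},
  {"dx":190,"dy":-85,"turn":0.5},
])

```text
invalid input at $.series[0]: expected keys jaw, dx, dy, dz, turn
```

```bash
cat >> h.py <<'E'
def tyaw(s): 
    w,x,y,z=s["tool_rot"]; r=R.from_quat([x,y,z,w]); v=r.apply([1,0,0]); return np.arctan2(v[1],v[0]),r
def go(x,y,z,yaw,s=None):
    s=s or state(); a,r=tyaw(s)
    d=r.inv().apply(np.array([x,y,z])-s["tool_pos"])*1000
    t=-(yaw-a); t=(t+np.pi)%(2*np.pi)-np.pi
    print("now",s["tool_pos"].round(4),"yaw",round(a,3),"t",round(s["time"],2),"-> dx dy dz turn",d.round(1),round(t,3))
E
python3 -c "
from h import *
go(.55,-.235,.25,-.39)"
```

```text
now [ 0.2352 -0.5791  0.2503] yaw 0.386 t 1.15 -> dx dy dz turn [ 4.212e+02 -2.003e+02  3.000e-01] 0.776
```

Emit:
apply_moves([
  {"dx":38,"dy":-17,"dz":0,"turn":0.1,"jaw":0},
  {"dx":76,"dy":-34,"dz":0,"turn":0.2,"jaw":0},
  {"dx":114,"dy":-51,"dz":0,"turn":0.3,"jaw":0},
  {"dx":152,"dy":-68,"dz":0,"turn":0.4,"jaw":0},
  {"dx":190,"dy":-85,"dz":0,"turn":0.5,"jaw":0},
])

```text
time: 1.57
tool_pos: [0.3802, -0.4274, 0.2505]
tool_rot: [0.0, 0.998, -0.06, 0.0]
contact_force: [1.1, -0.6, 0.5]
gripper_width: 1.0
grasp_force: 0.0
```

```bash
python3 -c "
from h import *
go(.55,-.235,.25,-.39)"
```

```text
now [ 0.3802 -0.4274  0.2505] yaw -0.12 t 1.57 -> dx dy dz turn [ 145.6 -211.3    0.5] 0.27
```

Emit:
apply_moves([
  {"dx":22,"dy":-32,"dz":0,"turn":0.06,"jaw":0},
  {"dx":44,"dy":-64,"dz":0,"turn":0.12,"jaw":0},
  {"dx":66,"dy":-96,"dz":0,"turn":0.18,"jaw":0},
  {"dx":88,"dy":-128,"dz":0,"turn":0.23,"jaw":0},
  {"dx":110,"dy":-160,"dz":0,"turn":0.27,"jaw":0},
])

```text
time: 1.98
tool_pos: [0.5078, -0.2807, 0.2506]
tool_rot: [0.0, 0.981, -0.192, 0.0]
contact_force: [0.7, -0.0, -0.2]
gripper_width: 1.001
grasp_force: 0.0
```

```bash
python3 - <<'E'
from h import *
go(.53,-.235,.25,-.39)
W=grab_frame("wrist");S=grab_frame("scene");T=grab_frame("top")
W=grab_frame("wrist"); print(state()["tool_pos"])
cv2.imwrite("pics/w1.png",W["pixels"][:,:,::-1])
hw=blobs(W); print([ (h.min(0),h.max(0)) for h in hw])
h=max(hw,key=cv2.contourArea)
for ft in(0,1):
  print(fit([(W,h)],[.589,-.243,.056,-.39],0,fixz=.056,freetilt=ft))
p,c=fit([(W,h)],[.589,-.243,.056,-.39],0); print(p,c)
E
```

```text
now [ 0.5078 -0.2807  0.2506] yaw -0.387 t 1.98 -> dx dy dz turn [  3.4 -50.7   0.6] 0.003
[ 0.5071564  -0.28162463  0.25026894]
[(array([190.875,  70.375], dtype=float32), array([280.375, 183.125], dtype=float32))]
(array([ 0.58882983, -0.24467684,  0.05571408, -0.39488918]), np.float64(0.03931583756941792))
(array([ 0.58892746, -0.24441037, -0.04369537, -0.40912115,  0.08185662]), np.float64(0.03402330483229487))
[ 0.59002547 -0.24281629  0.04861302 -0.39490419] 0.006724934039917953
```

View pics/w1.png

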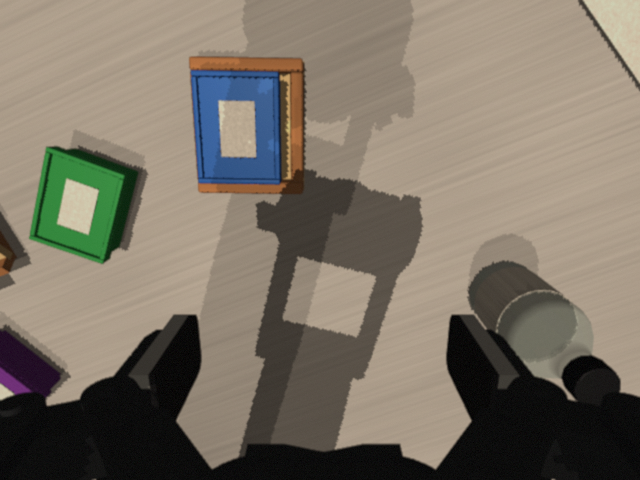

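Emit:
apply_moves([
  {"dx":-12,"dy":-36,"dz":0,"turn":-0.07,"jaw":0},
  {"dx":-24,"dy":-72,"dz":0,"turn":-0.14,"jaw":0},
  {"dx":-36,"dy":-108,"dz":0,"turn":-0.21,"jaw":0},
  {"dx":-48,"dy":-144,"dz":0,"turn":-0.28,"jaw":0},
  {"dx":-60,"dy":-180,"dz":0,"turn":-0.36,"jaw":0},
])

```text
time: 2.6
tool_pos: [0.5179, -0.0931, 0.2504]
tool_rot: [0.0, 1.0, -0.012, 0.0]
contact_force: [0.0, -1.7, 0.5]
gripper_width: 0.996
grasp_force: 0.0
```

Emit:
apply_moves([
  {"dx":1,"dy":-38,"dz":0,"turn":0,"jaw":0},
  {"dx":2,"dy":-76,"dz":0,"turn":0,"jaw":0},
  {"dx":3,"dy":-114,"dz":0,"turn":0,"jaw":0},
  {"dx":4,"dy":-152,"dz":0,"turn":0,"jaw":0},
  {"dx":5,"dy":-190,"dz":0,"turn":0,"jaw":0},
])

```text
time: 3.02
tool_pos: [0.5281, 0.0969, 0.2506]
tool_rot: [0.0, 1.0, -0.013, 0.0]
contact_force: [1.0, 0.7, 0.2]
gripper_width: 0.997
grasp_force: 0.0
```

```bash
python3 - <<'E'
from h import *
W=grab_frame("wrist");W=grab_frame("wrist")
go(.53,.11,.25,-.03)
cv2.imwrite("pics/w2.png",W["pixels"][:,:,::-1])
import pickle;pickle.dump(W,open("w2.pkl","wb"))
hw=blobs(W); print([ (h.min(0),h.max(0)) for h in hw])
for h in hw:
  for n,g in(("tall",[.5695,.1627,.0928,-.05]),("short",[.5765,.0565,.078,-.05])):
    p,c=fit([(W,h)],g,.5585)
    if c<.2: print(n,p.round(4),c.round(4),fit([(W,h)],g,.5585,fixz=g[2])[0].round(4))
E
```

```text
now [0.528  0.0996 0.2504] yaw -0.02 t 3.12 -> dx dy dz turn [  1.8 -10.5   0.4] 0.01
[(array([175.375,  99.125], dtype=float32), array([287.375, 206.375], dtype=float32)), (array([345.625,  84.125], dtype=float32), array([448.625, 189.875], dtype=float32))]
tall [ 0.5697  0.1619  0.0849 -0.021 ] 0.0053 [ 0.5694  0.1596  0.1149 -0.0161]
short [ 0.5697  0.1619  0.0849 -0.021 ] 0.0053 [-5.73727751e+05  3.11802981e+05  2.27691510e+05  1.37488000e+01]
short [ 0.5773  0.0545  0.0699 -0.0216] 0.0047 [ 0.5769  0.0564  0.0802 -0.0216]
```

View pics/w2.png

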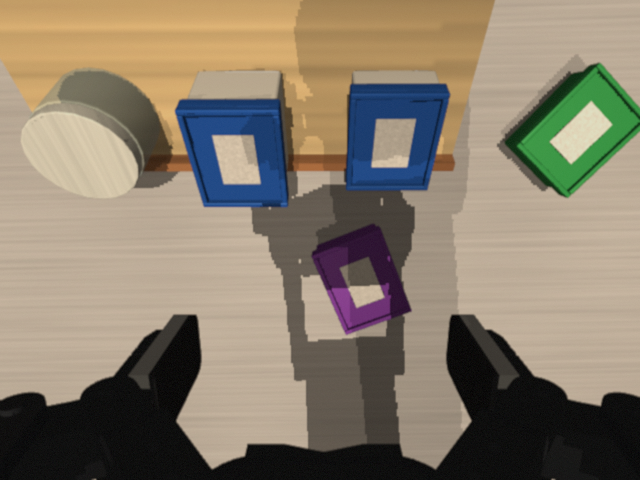

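```bash
python3 - <<'E'
import cv2
a=cv2.imread("pics/w2.png")[50:230,150:480]; cv2.imwrite("pics/w2c.png",cv2.resize(a,(792,432),interpolation=3))
E
```

```text
(no output)
```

View pics/w2c.png

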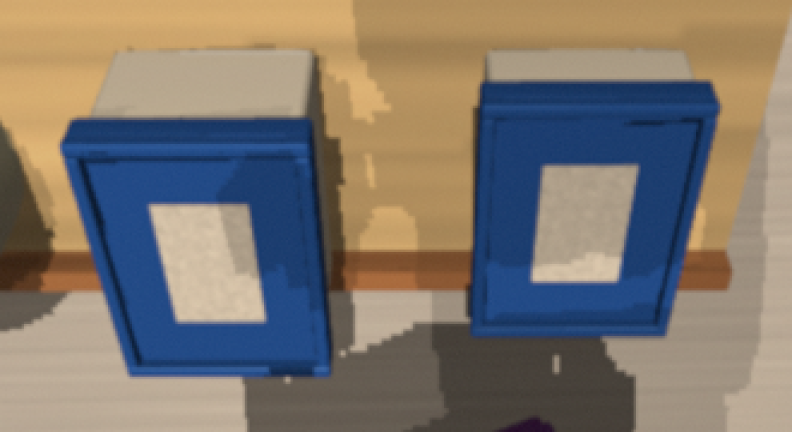

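Emit:
apply_moves([
  {"dx":20,"dy":-20,"dz":10,"turn":0,"jaw":0},
  {"dx":40,"dy":-40,"dz":20,"turn":0,"jaw":0},
  {"dx":58,"dy":-61,"dz":40,"turn":0,"jaw":0},
  {"dx":58,"dy":-61,"dz":70,"turn":0,"jaw":0},
  {"dx":58,"dy":-61,"dz":90,"turn":0,"jaw":0},
])

```text
time: 3.53
tool_pos: [0.5881, 0.1549, 0.1581]
tool_rot: [0.0, 1.0, -0.013, -0.001]
contact_force: [-0.4, -0.3, -1.8]
gripper_width: 1.001
grasp_force: 0.0
```

```bash
python3 -c "
from h import *
grab_frame('wrist')
go(.5869,.1599,.091,-.0215)"
```

```text
now [0.5851 0.1541 0.153 ] yaw -0.026 t 3.58 -> dx dy dz turn [ 2.3 -6.  62. ] -0.004
```

Emit:
apply_moves([
  {"dx":0,"dy":0,"dz":0,"turn":0,"jaw":0},
  {"dx":0,"dy":0,"dz":0,"turn":0,"jaw":0},
  {"dx":0,"dy":0,"dz":0,"turn":0,"jaw":0},
])

```text
time: 3.83
tool_pos: [0.589, 0.1554, 0.1627]
tool_rot: [-0.0, 1.0, -0.013, 0.002]
contact_force: [0.0, -0.6, 0.3]
gripper_width: 1.0
grasp_force: 0.0
```

```bash
python3 -c "
from h import *
go(.5869,.1599,.091,-.0215)
W=grab_frame('wrist')
hw=blobs(W); print([ (h.min(0),h.max(0)) for h in hw])
h=max(hw,key=cv2.contourArea)
print(fit([(W,h)],[.5705,.1602,.0929,-.02],.5585))
"
```

```text
now [0.589  0.1554 0.1627] yaw -0.026 t 3.83 -> dx dy dz turn [-2.5 -4.4 71.7] -0.004
[(array([242.875, 232.875], dtype=float32), array([383.625, 341.875], dtype=float32)), (array([438.125, 203.875], dtype=float32), array([607.125, 315.375], dtype=float32))]
(array([ -757210.03399822,  1840664.97710217, -3588936.14350363,
       16570290.8286149 ]), np.float64(1.0))
```

```bash
python3 -c "
from h import *
for i in range(6):
    W=grab_frame('wrist');s=state();M=W['camera_from_world'];print(s['time'],s['tool_pos'].round(4),round(tyaw(s)[0],4),(-M[:3,:3].T@M[:3,3]).round(4),s['joint_vel'].round(3)[:3],s['joint_pos'].round(4))
"
```

```text
3.9333 [0.589  0.1559 0.1629] -0.025 [0.6627 0.1541 0.2865] [0.008 0.001 0.004] [ 1.3670e-01  8.1400e-02  1.7323e+00 -1.0000e-04  1.3238e+00  1.7325e+00]
3.9833 [0.5887 0.1561 0.1626] -0.0248 [0.6626 0.1543 0.2864] [0.007 0.007 0.008] [ 0.137   0.0816  1.7326 -0.      1.3238  1.7326]
4.0333 [0.5885 0.1562 0.1622] -0.0245 [0.6624 0.1545 0.286 ] [0.005 0.005 0.009] [ 0.1373  0.0819  1.733  -0.      1.3237  1.7326]
4.0833 [0.5882 0.1563 0.1618] -0.0244 [0.6623 0.1547 0.2856] [0.004 0.007 0.006] [ 0.1375  0.0822  1.7335 -0.      1.3237  1.7327]
4.1333 [0.5881 0.1564 0.1614] -0.0243 [0.6621 0.1548 0.2851] [0.003 0.007 0.005] [ 0.1377  0.0826  1.7338 -0.      1.3236  1.7327]
4.1833 [0.5879 0.1564 0.1611] -0.0241 [0.662  0.1549 0.2847] [0.001 0.006 0.004] [ 0.1378  0.0829  1.734  -0.      1.3236  1.7327]
```

```bash
cat >> h.py <<'E'
import json,os
def upd(*moves): # each (dx,dy,dz,turn) mm: keep the commanded pose
    c=json.load(open("cmd.json"))
    for dx,dy,dz,t in moves:
        a=c[3]; c[0]+=(np.cos(a)*dx+np.sin(a)*dy)/1e3; c[1]+=(np.sin(a)*dx-np.cos(a)*dy)/1e3; c[2]-=dz/1e3; c[3]-=t
    json.dump(c,open("cmd.json","w")); return c
def nxt(x,y,z,yaw):
    c=json.load(open("cmd.json")); a=c[3]; d=np.array([x-c[0],y-c[1]])*1e3
    print("cmd",np.round(c,4),"meas",state()["tool_pos"].round(4),"F",state()["contact_force"].round(1),"-> dx %.1f dy %.1f dz %.1f turn %.3f"%(d@[np.cos(a),np.sin(a)],d@[np.sin(a),-np.cos(a)],(c[2]-z)*1e3,a-yaw))
E
echo '[0.5875,0.1564,0.1603,-0.0241]'>cmd.json
python3 -c "
from h import *
W=grab_frame('wrist')
hw=blobs(W); print([len(h) for h in hw]); cv2.imwrite('pics/w3.png',W['pixels'][:,:,::-1])
print(fit([(W,hw[0])],[.5705,.1602,.0929,-.02],.5585))
print(fit([(W,hw[1])],[.578,.0557,.0776,-.02],.5585))
nxt(.5869,.1599,.091,-.0215)
"
```

```text
[34, 37]
(array([ 0.56810191,  0.16059413,  0.08707507, -0.01806969]), np.float64(0.014104586049278474))
(array([ 0.57571666,  0.0523277 ,  0.07094699, -0.01639499]), np.float64(0.010226810572173515))
cmd [ 0.5875  0.1564  0.1603 -0.0241] meas [0.5878 0.1564 0.1608] F [-0.1 -0.1  0.5] -> dx -0.7 dy -3.5 dz 69.3 turn -0.003
```

View pics/w3.png

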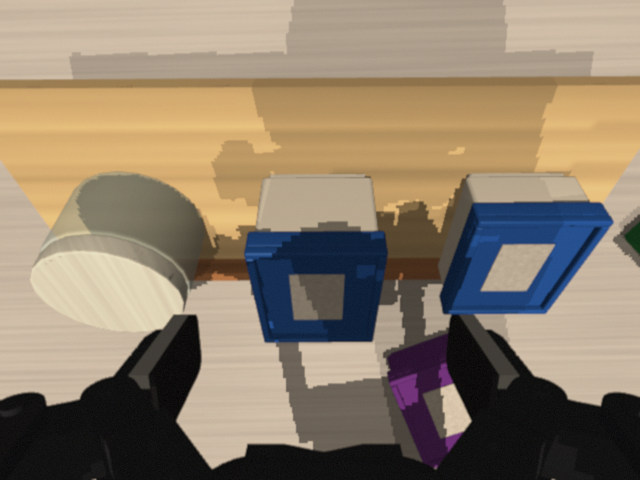

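Emit:
apply_moves([
  {"dx":-1,"dy":-3.5,"dz":15,"turn":0,"jaw":0},
  {"dx":-1,"dy":-3.5,"dz":35,"turn":0,"jaw":0},
  {"dx":-1,"dy":-3.5,"dz":54,"turn":0,"jaw":0},
  {"dx":-1,"dy":-3.5,"dz":66,"turn":0,"jaw":0},
  {"dx":-1,"dy":-3.5,"dz":69,"turn":0,"jaw":0},
])

```text
time: 4.65
tool_pos: [0.5848, 0.1597, 0.0883]
tool_rot: [0.0, 1.0, -0.012, -0.002]
contact_force: [0.0, -0.3, 0.2]
gripper_width: 1.004
grasp_force: 0.0
```

Emit:
apply_moves([
  {"dx":0,"dy":0,"dz":0,"turn":0,"jaw":0},
  {"dx":0,"dy":0,"dz":0,"turn":0,"jaw":0},
  {"dx":0,"dy":0,"dz":0,"turn":0,"jaw":0},
  {"dx":0,"dy":0,"dz":0,"turn":0,"jaw":0},
  {"dx":0,"dy":0,"dz":0,"turn":0,"jaw":0.15},
])

```text
time: 5.07
tool_pos: [0.5875, 0.16, 0.0926]
tool_rot: [-0.0, 1.0, -0.012, 0.001]
contact_force: [-0.0, -0.2, 0.2]
gripper_width: 0.886
grasp_force: 0.0
```

Emit:
apply_moves([
  {"dx":0,"dy":0,"dz":0,"turn":0,"jaw":0.2},
  {"dx":0,"dy":0,"dz":0,"turn":0,"jaw":0.25},
  {"dx":0,"dy":0,"dz":0,"turn":0,"jaw":0.5},
  {"dx":0,"dy":0,"dz":0,"turn":0,"jaw":1},
  {"dx":0,"dy":0,"dz":0,"turn":0,"jaw":1},
])

```text
time: 5.48
tool_pos: [0.5872, 0.1599, 0.0922]
tool_rot: [-0.0, 1.0, -0.012, 0.0]
contact_force: [-0.6, -0.3, 4.6]
gripper_width: 0.714
grasp_force: 65.9
```

Emit:
apply_moves([
  {"dx":0,"dy":0,"dz":0,"turn":0,"jaw":1},
  {"dx":0,"dy":0,"dz":0,"turn":0,"jaw":1},
  {"dx":0,"dy":0,"dz":0,"turn":0,"jaw":1},
])

```text
time: 5.73
tool_pos: [0.5872, 0.1599, 0.0922]
tool_rot: [-0.0, 1.0, -0.012, 0.0]
contact_force: [-1.7, -1.3, 5.0]
gripper_width: 0.711
grasp_force: 66.0
```

Emit:
apply_moves([
  {"dx":0,"dy":0,"dz":-8,"turn":0,"jaw":1},
  {"dx":0,"dy":0,"dz":-25,"turn":0,"jaw":1},
  {"dx":0,"dy":0,"dz":-50,"turn":0,"jaw":1},
  {"dx":0,"dy":0,"dz":-80,"turn":0,"jaw":1},
  {"dx":0,"dy":0,"dz":-100,"turn":0,"jaw":1},
])

```text
time: 6.15
tool_pos: [0.5867, 0.16, 0.1928]
tool_rot: [-0.0, 1.0, -0.012, 0.0]
contact_force: [1.8, 0.0, -1.8]
gripper_width: 0.72
grasp_force: 65.6
```

```bash
python3 -c "
from h import *
upd((-1,-3.5,69,0),(0,0,-100,0)); print(state()['gripper_width'],state()['contact_force'])
nxt(.431,-.092,.19,-.395)
"
```

```text
0.7204227443450629 [ 1.79411814  0.00918604 -1.8254494 ]
cmd [ 0.5866  0.1599  0.1913 -0.0241] meas [0.5867 0.16   0.1928] F [ 1.8  0.  -1.8] -> dx -149.5 dy 255.6 dz 1.3 turn 0.371
```

Emit:
apply_moves([
  {"dx":-9,"dy":15,"dz":0,"turn":0,"jaw":1},
  {"dx":-26,"dy":44,"dz":0,"turn":0,"jaw":1},
  {"dx":-44,"dy":75,"dz":0,"turn":0,"jaw":1},
  {"dx":-62,"dy":106,"dz":0,"turn":0,"jaw":1},
  {"dx":-80,"dy":137,"dz":0,"turn":0,"jaw":1},
])

```text
time: 6.57
tool_pos: [0.5017, 0.0241, 0.1902]
tool_rot: [-0.0, 1.0, -0.012, -0.001]
contact_force: [0.3, 0.5, -2.0]
gripper_width: 0.716
grasp_force: 65.9
```

Emit:
apply_moves([
  {"dx":-18,"dy":31,"dz":15,"turn":0.08,"jaw":1},
  {"dx":-36,"dy":62,"dz":35,"turn":0.17,"jaw":1},
  {"dx":-53,"dy":90,"dz":60,"turn":0.26,"jaw":1},
  {"dx":-65,"dy":110,"dz":80,"turn":0.33,"jaw":1},
  {"dx":-69.5,"dy":118.6,"dz":95,"turn":0.371,"jaw":1},
])

```text
time: 6.98
tool_pos: [0.4277, -0.0932, 0.0933]
tool_rot: [-0.0, 0.98, -0.199, -0.002]
contact_force: [-0.1, 0.1, -2.3]
gripper_width: 0.716
grasp_force: 66.1
```

Emit:
apply_moves([
  {"dx":0,"dy":0,"dz":5,"turn":0,"jaw":1},
  {"dx":0,"dy":0,"dz":8,"turn":0,"jaw":1},
  {"dx":0,"dy":0,"dz":8,"turn":0,"jaw":1},
  {"dx":0,"dy":0,"dz":8,"turn":0,"jaw":1},
  {"dx":0,"dy":0,"dz":8,"turn":0,"jaw":1},
])

```text
time: 7.4
tool_pos: [0.4323, -0.0916, 0.0896]
tool_rot: [0.0, 0.981, -0.195, 0.001]
contact_force: [-0.3, 0.1, -2.1]
gripper_width: 0.713
grasp_force: 66.0
```

```bash
python3 -c "
from h import *
upd((-80,137,0,0),(-69.5,118.6,95,.371),(0,0,8,0))
f=grab_frame('scene');cv2.imwrite('pics/s2.png',cv2.resize(f['pixels'][200:400,220:460,::-1],(720,600),interpolation=3))
nxt(.431,-.092,.0676,-.395)
"
```

```text
cmd [ 0.431  -0.092   0.0883 -0.3951] meas [ 0.4323 -0.0917  0.0895] F [ 0.9 -0.1 -2.4] -> dx 0.0 dy -0.0 dz 20.7 turn -0.000
```

View pics/s2.png

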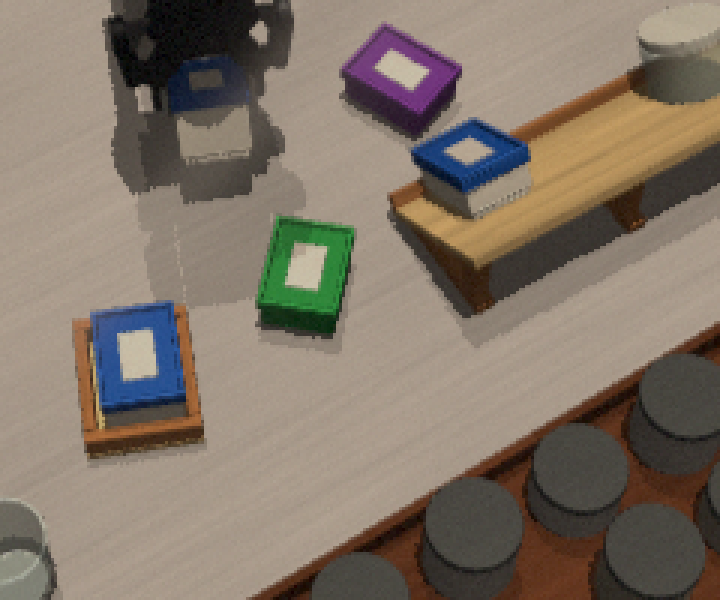

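Emit:
apply_moves([
  {"dx":0,"dy":0,"dz":8,"turn":0,"jaw":1},
  {"dx":0,"dy":0,"dz":14,"turn":0,"jaw":1},
  {"dx":0,"dy":0,"dz":18,"turn":0,"jaw":1},
  {"dx":0,"dy":0,"dz":20,"turn":0,"jaw":1},
  {"dx":0,"dy":0,"dz":22,"turn":0,"jaw":1},
])

```text
time: 7.87
tool_pos: [0.4316, -0.092, 0.0676]
tool_rot: [-0.0, 0.981, -0.196, -0.0]
contact_force: [-4.8, 3.0, 17.8]
gripper_width: 0.712
grasp_force: 67.9
```

Emit:
apply_moves([
  {"dx":0,"dy":0,"dz":0,"turn":0,"jaw":1},
  {"dx":0,"dy":0,"dz":0,"turn":0,"jaw":1},
  {"dx":0,"dy":0,"dz":0,"turn":0,"jaw":1},
])

```text
time: 8.12
tool_pos: [0.4313, -0.092, 0.0678]
tool_rot: [-0.0, 0.981, -0.196, -0.001]
contact_force: [-4.4, 2.2, 9.8]
gripper_width: 0.713
grasp_force: 67.4
```

Emit:
apply_moves([
  {"dx":3.8,"dy":0,"dz":1,"turn":0,"jaw":1},
  {"dx":7.5,"dy":0,"dz":2,"turn":0,"jaw":1},
  {"dx":11,"dy":0,"dz":3.3,"turn":0,"jaw":1},
  {"dx":14.3,"dy":0,"dz":4.6,"turn":0,"jaw":1},
  {"dx":17.5,"dy":0,"dz":6.2,"turn":0,"jaw":1},
])

```text
time: 8.53
tool_pos: [0.4477, -0.0989, 0.0616]
tool_rot: [-0.0, 0.981, -0.196, -0.0]
contact_force: [-2.8, 0.9, 9.7]
gripper_width: 0.71
grasp_force: 67.2
```

Emit:
apply_moves([
  {"dx":3.2,"dy":0,"dz":1.6,"turn":0,"jaw":1},
  {"dx":6.3,"dy":0,"dz":3.5,"turn":0,"jaw":1},
  {"dx":9.3,"dy":0,"dz":5.6,"turn":0,"jaw":1},
  {"dx":12.8,"dy":0,"dz":8.5,"turn":0,"jaw":1},
  {"dx":16.2,"dy":0,"dz":11,"turn":0,"jaw":1},
])

```text
time: 8.95
tool_pos: [0.4632, -0.1053, 0.0507]
tool_rot: [-0.0, 0.981, -0.196, 0.0]
contact_force: [-2.4, 2.0, 7.8]
gripper_width: 0.714
grasp_force: 67.7
```

Emit:
apply_moves([
  {"dx":0,"dy":0,"dz":0,"turn":0,"jaw":1},
  {"dx":0,"dy":0,"dz":0,"turn":0,"jaw":1},
  {"dx":0,"dy":0,"dz":0,"turn":0,"jaw":1},
])

```text
time: 9.2
tool_pos: [0.4633, -0.1053, 0.0506]
tool_rot: [0.0, 0.981, -0.196, 0.001]
contact_force: [-1.3, 1.4, 6.0]
gripper_width: 0.713
grasp_force: 67.7
```

Emit:
apply_moves([
  {"dx":0,"dy":0,"dz":0,"turn":0,"jaw":0.25},
  {"dx":0,"dy":0,"dz":0,"turn":0,"jaw":0.2},
  {"dx":0,"dy":0,"dz":0,"turn":0,"jaw":0.1},
  {"dx":0,"dy":0,"dz":0,"turn":0,"jaw":0},
  {"dx":0,"dy":0,"dz":0,"turn":0,"jaw":0},
])

```text
time: 9.62
tool_pos: [0.4621, -0.1049, 0.0489]
tool_rot: [-0.0, 0.981, -0.196, -0.0]
contact_force: [0.1, 1.3, 0.1]
gripper_width: 0.999
grasp_force: 0.0
```

Emit:
apply_moves([
  {"dx":-3,"dy":0,"dz":-15,"turn":0,"jaw":0},
  {"dx":-10,"dy":0,"dz":-40,"turn":0,"jaw":0},
  {"dx":-25,"dy":0,"dz":-65,"turn":0,"jaw":0},
  {"dx":-40,"dy":0,"dz":-90,"turn":0,"jaw":0},
  {"dx":-50,"dy":0,"dz":-100,"turn":0,"jaw":0},
])

```text
time: 10.03
tool_pos: [0.4167, -0.0859, 0.1525]
tool_rot: [0.0, 0.981, -0.196, 0.002]
contact_force: [0.7, -0.6, 0.6]
gripper_width: 0.999
grasp_force: 0.0
```

Emit:
apply_moves([
  {"dx":0,"dy":0,"dz":0,"turn":0,"jaw":0},
  {"dx":0,"dy":0,"dz":0,"turn":0,"jaw":0},
  {"dx":0,"dy":0,"dz":0,"turn":0,"jaw":0},
  {"dx":0,"dy":0,"dz":0,"turn":0,"jaw":0},
  {"dx":0,"dy":0,"dz":0,"turn":0,"jaw":0},
])

```text
time: 10.45
tool_pos: [0.4156, -0.0856, 0.1477]
tool_rot: [-0.0, 0.981, -0.196, -0.001]
contact_force: [-0.2, 0.5, -0.5]
gripper_width: 0.997
grasp_force: 0.0
```

```bash
python3 - <<'E'
from h import *
upd((17.5,0,28.2,0),(16.2,0,11,0),(-50,0,-100,0))
W=grab_frame("wrist");S=grab_frame("scene");T=grab_frame("top")
cv2.imwrite('pics/w4.png',W['pixels'][:,:,::-1])
for n,f in(("w",W),("s",S),("t",T)):
    hh=blobs(f); print(n,[(h.min(0).round().tolist(),h.max(0).round().tolist()) for h in hh])
    for h in hh:
        try:
            p,c=fit([(f,h)],[.45,-.10,.06,-.395],0,fixz=.060)
            if c<.3: print(n,p.round(4),c.round(4),fit([(f,h)],[.45,-.10,.06,-.395],0)[0].round(4))
        except Exception as e: print(e)
nxt(.45,-.1,.05,-.395)
E
```

```text
w [([-0.0, 77.0], [17.0, 113.0]), ([259.0, 106.0], [386.0, 262.0])]
w [ 0.4496 -0.0991  0.0624 -0.3982] 0.0295 [ 0.4496 -0.0992  0.0565 -0.3956]
s [([251.0, 300.0], [281.0, 337.0]), ([357.0, 240.0], [396.0, 263.0])]
t [([233.0, 199.0], [265.0, 236.0]), ([319.0, 258.0], [348.0, 275.0]), ([376.0, 189.0], [415.0, 234.0])]
t [ 0.5911 -0.244   0.09   -0.4261] 0.0842 [ 1012913.2867    99550.4379 -2158073.9221  9826179.9423]
cmd [ 0.4159 -0.0857  0.1491 -0.3951] meas [ 0.4159 -0.0857  0.1483] F [-0.2  0.1 -0.1] -> dx 36.9 dy 0.1 dz 99.1 turn -0.000
```

View pics/w4.png

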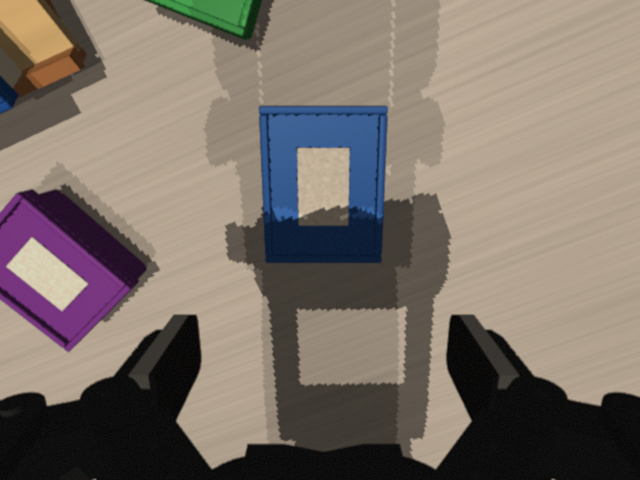

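```bash
python3 -c "
from h import *
nxt(.5555,-.2301,.145,-.395)"
```

```text
cmd [ 0.4159 -0.0857  0.1491 -0.3951] meas [ 0.4159 -0.0857  0.1483] F [-0.2  0.1 -0.1] -> dx 184.4 dy 79.5 dz 4.1 turn -0.000
```

Emit:
apply_moves([
  {"dx":25,"dy":11,"dz":0,"turn":0,"jaw":0},
  {"dx":60,"dy":26,"dz":0,"turn":0,"jaw":0},
  {"dx":95,"dy":41,"dz":2,"turn":0,"jaw":0},
  {"dx":130,"dy":56,"dz":4,"turn":0,"jaw":0},
  {"dx":160,"dy":69,"dz":4,"turn":0,"jaw":0},
])

```text
time: 11.02
tool_pos: [0.5384, -0.2127, 0.1441]
tool_rot: [-0.0, 0.98, -0.197, -0.0]
contact_force: [-0.2, 0.9, 0.8]
gripper_width: 0.998
grasp_force: 0.0
```

Emit:
apply_moves([
  {"dx":20,"dy":8,"dz":0,"turn":0,"jaw":0},
  {"dx":24.4,"dy":10.5,"dz":0,"turn":0,"jaw":0},
  {"dx":24.4,"dy":10.5,"dz":0,"turn":0,"jaw":0},
  {"dx":24.4,"dy":10.5,"dz":0,"turn":0,"jaw":0},
  {"dx":24.4,"dy":10.5,"dz":0,"turn":0,"jaw":0},
])

```text
time: 11.43
tool_pos: [0.5548, -0.229, 0.1446]
tool_rot: [-0.0, 0.981, -0.196, -0.001]
contact_force: [-0.2, 0.8, 0.9]
gripper_width: 0.999
grasp_force: 0.0
```

```bash
python3 - <<'E'
from h import *
upd((160,69,4,0),(24.4,10.5,0,0))
for i in range(7): W=grab_frame("wrist")
h=max(blobs(W),key=cv2.contourArea); print(h.min(0),h.max(0)); cv2.imwrite('pics/w5.png',W['pixels'][:,:,::-1])
print(fit([(W,h)],[.59,-.244,.056,-.395],0,fixz=.056),fit([(W,h)],[.59,-.244,.056,-.395],0))
nxt(.4496,-.0992,.049,-.396)
E
```

```text
[261.375 105.875] [388.375 261.125]
(array([ 0.58913659, -0.24433159,  0.06995393, -0.39967451]), np.float64(0.025830594128456376)) (array([ 0.58927959, -0.24411655,  0.05309885, -0.39835651]), np.float64(0.004324762606968336))
cmd [ 0.5555 -0.2301  0.1451 -0.3951] meas [ 0.5555 -0.2297  0.1453] F [0.1 0.4 0.4] -> dx -148.1 dy -80.0 dz 96.1 turn 0.001
```

Emit:
apply_moves([
  {"dx":-25,"dy":-13,"dz":0,"turn":0,"jaw":0},
  {"dx":-60,"dy":-32,"dz":0,"turn":0,"jaw":0},
  {"dx":-95,"dy":-51,"dz":0,"turn":0,"jaw":0},
  {"dx":-128,"dy":-69,"dz":0,"turn":0,"jaw":0},
  {"dx":-148.1,"dy":-79.5,"dz":5,"turn":0,"jaw":0},
])

```text
time: 12.2
tool_pos: [0.4479, -0.0976, 0.1403]
tool_rot: [-0.0, 0.981, -0.196, 0.0]
contact_force: [0.2, 0.1, 0.9]
gripper_width: 1.001
grasp_force: 0.0
```

Emit:
apply_moves([
  {"dx":0,"dy":0,"dz":10,"turn":0,"jaw":0},
  {"dx":0,"dy":0,"dz":40,"turn":0,"jaw":0},
  {"dx":0,"dy":0,"dz":65,"turn":0,"jaw":0},
  {"dx":0,"dy":0,"dz":85,"turn":0,"jaw":0},
  {"dx":0,"dy":0,"dz":92,"turn":0,"jaw":0},
])

```text
time: 12.62
tool_pos: [0.4475, -0.099, 0.0448]
tool_rot: [-0.0, 0.981, -0.196, -0.003]
contact_force: [-0.3, 0.6, 0.5]
gripper_width: 1.001
grasp_force: 0.0
```

Emit:
apply_moves([
  {"dx":0,"dy":0,"dz":0,"turn":0,"jaw":0},
  {"dx":0,"dy":0,"dz":0,"turn":0,"jaw":0},
  {"dx":0,"dy":0,"dz":0,"turn":0,"jaw":0},
  {"dx":0,"dy":0,"dz":0,"turn":0,"jaw":0.15},
  {"dx":0,"dy":0,"dz":0,"turn":0,"jaw":0.2},
])

```text
time: 13.03
tool_pos: [0.4506, -0.1001, 0.0495]
tool_rot: [0.0, 0.981, -0.196, 0.001]
contact_force: [-0.2, -0.1, -0.9]
gripper_width: 0.802
grasp_force: 0.0
```

Emit:
apply_moves([
  {"dx":0,"dy":0,"dz":0,"turn":0,"jaw":0.25},
  {"dx":0,"dy":0,"dz":0,"turn":0,"jaw":0.5},
  {"dx":0,"dy":0,"dz":0,"turn":0,"jaw":1},
  {"dx":0,"dy":0,"dz":0,"turn":0,"jaw":1},
  {"dx":0,"dy":0,"dz":0,"turn":0,"jaw":1},
])

```text
time: 13.45
tool_pos: [0.4505, -0.1, 0.0493]
tool_rot: [0.0, 0.981, -0.196, 0.001]
contact_force: [-0.7, 0.7, 4.8]
gripper_width: 0.709
grasp_force: 66.1
```

Emit:
apply_moves([
  {"dx":0,"dy":0,"dz":-5,"turn":0,"jaw":1},
  {"dx":0,"dy":0,"dz":-20,"turn":0,"jaw":1},
  {"dx":0,"dy":0,"dz":-50,"turn":0,"jaw":1},
  {"dx":0,"dy":0,"dz":-80,"turn":0,"jaw":1},
  {"dx":0,"dy":0,"dz":-92,"turn":0,"jaw":1},
])

```text
time: 13.87
tool_pos: [0.4508, -0.1002, 0.1435]
tool_rot: [0.0, 0.981, -0.196, 0.002]
contact_force: [0.3, -0.7, -1.6]
gripper_width: 0.709
grasp_force: 66.2
```

```bash
python3 - <<'E'
from h import *
upd((-148.1,-79.5,5,0),(0,0,92,0),(0,0,-92,0))
nxt(.5891,-.2447,.115,-.398)
E
```

```text
cmd [ 0.4494 -0.0997  0.1401 -0.3951] meas [ 0.4508 -0.1002  0.1435] F [ 0.3 -0.7 -1.6] -> dx 184.7 dy 80.1 dz 25.1 turn 0.003
```

Emit:
apply_moves([
  {"dx":25,"dy":11,"dz":0,"turn":0,"jaw":1},
  {"dx":60,"dy":26,"dz":0,"turn":0,"jaw":1},
  {"dx":95,"dy":41,"dz":0,"turn":0,"jaw":1},
  {"dx":130,"dy":56,"dz":0,"turn":0,"jaw":1},
  {"dx":160,"dy":69,"dz":0,"turn":0,"jaw":1},
])

```text
time: 14.28
tool_pos: [0.5712, -0.2263, 0.1384]
tool_rot: [-0.0, 0.981, -0.196, -0.001]
contact_force: [-0.7, 0.8, -2.0]
gripper_width: 0.707
grasp_force: 66.1
```

Emit:
apply_moves([
  {"dx":20,"dy":8,"dz":0,"turn":0.003,"jaw":1},
  {"dx":25.7,"dy":11.1,"dz":5,"turn":0.003,"jaw":1},
  {"dx":25.7,"dy":11.1,"dz":15,"turn":0.003,"jaw":1},
  {"dx":25.7,"dy":11.1,"dz":22,"turn":0.003,"jaw":1},
  {"dx":25.7,"dy":11.1,"dz":25,"turn":0.003,"jaw":1},
])

```text
time: 14.7
tool_pos: [0.5877, -0.2432, 0.1116]
tool_rot: [-0.001, 0.98, -0.198, -0.003]
contact_force: [-0.0, -0.1, -3.3]
gripper_width: 0.713
grasp_force: 66.1
```

```bash
python3 - <<'E'
from h import *
upd((160,69,0,0),(25.7,11.1,25,.003))
for i in range(14): W=grab_frame("wrist")
f=grab_frame('scene');a=cv2.resize(f['pixels'][270:370,220:340,::-1],(480,400),interpolation=3)
b=cv2.resize(W['pixels'][:,:,::-1],(320,240)); c=np.zeros((400,800,3),np.uint8); c[:,:480]=a; c[:240,480:]=b; cv2.imwrite('pics/c6.png',c)
nxt(.5901,-.2451,.100,-.398); print(state()['joint_vel'].round(3))
E
```

```text
cmd [ 0.59   -0.2451  0.1151 -0.3981] meas [ 0.5901 -0.2451  0.1152] F [ 0.8 -0.4 -2. ] -> dx 0.1 dy -0.0 dz 15.1 turn -0.000
[ 0.     0.003 -0.     0.001 -0.001  0.001]
```

View pics/c6.png

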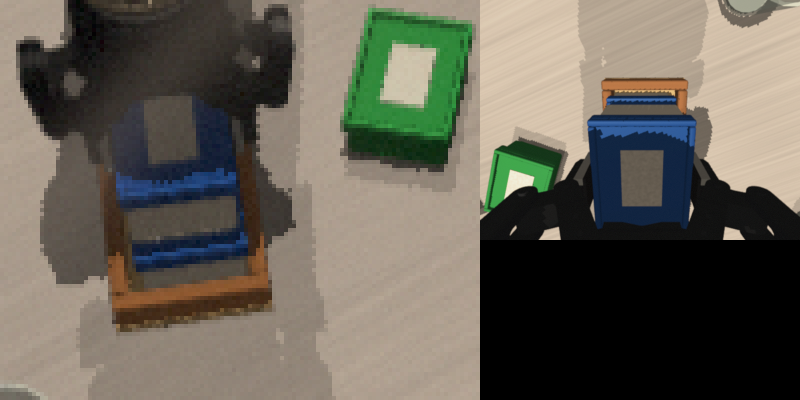

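Emit:
apply_moves([
  {"dx":0,"dy":0,"dz":3,"turn":0,"jaw":1},
  {"dx":0,"dy":0,"dz":6,"turn":0,"jaw":1},
  {"dx":0,"dy":0,"dz":8,"turn":0,"jaw":1},
  {"dx":0,"dy":0,"dz":9,"turn":0,"jaw":1},
  {"dx":0,"dy":0,"dz":10,"turn":0,"jaw":1},
])

```text
time: 15.87
tool_pos: [0.5899, -0.245, 0.1046]
tool_rot: [-0.0, 0.98, -0.198, -0.0]
contact_force: [0.2, 0.2, -2.9]
gripper_width: 0.714
grasp_force: 66.1
```

Emit:
apply_moves([
  {"dx":0,"dy":0,"dz":0.5,"turn":0,"jaw":1},
  {"dx":0,"dy":0,"dz":1,"turn":0,"jaw":1},
  {"dx":0,"dy":0,"dz":1.5,"turn":0,"jaw":1},
  {"dx":0,"dy":0,"dz":2,"turn":0,"jaw":1},
  {"dx":0,"dy":0,"dz":2,"turn":0,"jaw":1},
])

```text
time: 16.28
tool_pos: [0.5901, -0.2451, 0.1031]
tool_rot: [-0.0, 0.98, -0.198, -0.0]
contact_force: [1.1, 1.2, -1.6]
gripper_width: 0.713
grasp_force: 66.1
```

Emit:
apply_moves([
  {"dx":0,"dy":0,"dz":0.5,"turn":0,"jaw":1},
  {"dx":0,"dy":0,"dz":1,"turn":0,"jaw":1},
  {"dx":0,"dy":0,"dz":1,"turn":0,"jaw":1},
  {"dx":0,"dy":0,"dz":1,"turn":0,"jaw":1},
  {"dx":0,"dy":0,"dz":1,"turn":0,"jaw":1},
])

```text
time: 16.7
tool_pos: [0.5901, -0.2451, 0.1021]
tool_rot: [-0.0, 0.98, -0.198, 0.0]
contact_force: [0.0, 0.1, -2.3]
gripper_width: 0.716
grasp_force: 66.1
```

Emit:
apply_moves([
  {"dx":0,"dy":0,"dz":0.5,"turn":0,"jaw":1},
  {"dx":0,"dy":0,"dz":1,"turn":0,"jaw":1},
  {"dx":0,"dy":0,"dz":1.2,"turn":0,"jaw":1},
  {"dx":0,"dy":0,"dz":1.2,"turn":0,"jaw":1},
  {"dx":0,"dy":0,"dz":1.2,"turn":0,"jaw":1},
])

```text
time: 17.12
tool_pos: [0.5902, -0.2451, 0.1014]
tool_rot: [0.0, 0.98, -0.198, 0.0]
contact_force: [-2.3, 0.8, 1.1]
gripper_width: 0.715
grasp_force: 66.4
```

Emit:
apply_moves([
  {"dx":0,"dy":0,"dz":0,"turn":0,"jaw":0.27},
  {"dx":0,"dy":0,"dz":0,"turn":0,"jaw":0.22},
  {"dx":0,"dy":0,"dz":0,"turn":0,"jaw":0.12},
  {"dx":0,"dy":0,"dz":0,"turn":0,"jaw":0},
  {"dx":0,"dy":0,"dz":0,"turn":0,"jaw":0},
])

```text
time: 17.53
tool_pos: [0.5902, -0.2452, 0.101]
tool_rot: [0.0, 0.98, -0.198, 0.0]
contact_force: [0.6, 0.1, 0.2]
gripper_width: 0.997
grasp_force: 0.0
```

Emit:
apply_moves([
  {"dx":0,"dy":0,"dz":-10,"turn":0,"jaw":0},
  {"dx":0,"dy":0,"dz":-35,"turn":0,"jaw":0},
  {"dx":-13,"dy":0,"dz":-65,"turn":0,"jaw":0},
  {"dx":-30,"dy":0,"dz":-90,"turn":0,"jaw":0},
  {"dx":-38,"dy":0,"dz":-100,"turn":0,"jaw":0},
])

```text
time: 17.95
tool_pos: [0.556, -0.2309, 0.2066]
tool_rot: [0.001, 0.98, -0.198, 0.003]
contact_force: [1.0, -0.0, 0.8]
gripper_width: 1.0
grasp_force: 0.0
```

```bash
python3 - <<'E'
from h import *
upd((0,0,14.2,0),(-38,0,-100,0))
for i in range(12): W=grab_frame("wrist")
h=max(blobs(W),key=cv2.contourArea); print(h.min(0),h.max(0)); b=W['pixels'][:,:,::-1]
print(fit([(W,h)],[.59,-.244,.112,-.395],0,fixz=.112),fit([(W,h)],[.59,-.244,.112,-.395],0))
f=grab_frame('scene');a=cv2.resize(f['pixels'][260:370,210:340,::-1],(390,330),interpolation=3)
c=np.zeros((330,800,3),np.uint8); c[:,:390]=a; c[:300,400:]=cv2.resize(b,(400,300)); cv2.imwrite('pics/c7.png',c)
nxt(.593,.0557,.19,-.0215)
E
```

```text
[259.875 103.875] [387.125 260.375]
(array([ 0.58971209, -0.24455185,  0.11078495, -0.39855031]), np.float64(0.02955476570740191)) (array([ 0.58971385, -0.24467436,  0.10892518, -0.39855463]), np.float64(0.0042176964034906115))
cmd [ 0.555  -0.2304  0.2009 -0.3981] meas [ 0.555  -0.2304  0.2003] F [-0.  -0.1  0.6] -> dx -75.8 dy -278.4 dz 10.9 turn -0.377
```

View pics/c7.png

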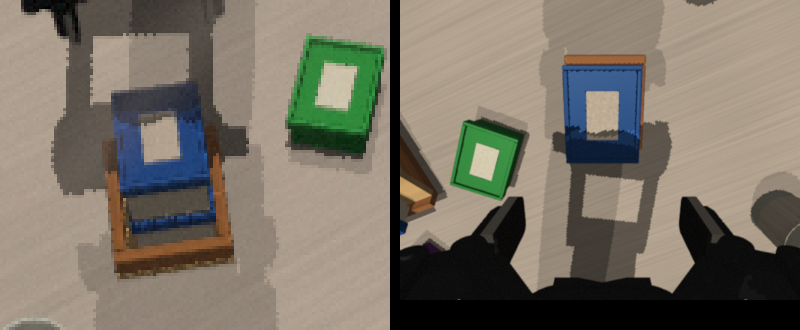

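Emit:
apply_moves([
  {"dx":-6,"dy":-20,"dz":0,"turn":0,"jaw":0},
  {"dx":-14,"dy":-55,"dz":0,"turn":0,"jaw":0},
  {"dx":-24,"dy":-90,"dz":0,"turn":0,"jaw":0},
  {"dx":-34,"dy":-125,"dz":0,"turn":0,"jaw":0},
  {"dx":-43,"dy":-160,"dz":0,"turn":0,"jaw":0},
])

```text
time: 19.02
tool_pos: [0.5774, -0.0647, 0.2009]
tool_rot: [-0.0, 0.98, -0.198, 0.0]
contact_force: [0.7, 0.9, 0.7]
gripper_width: 0.997
grasp_force: 0.0
```

Emit:
apply_moves([
  {"dx":-9,"dy":-35,"dz":0,"turn":-0.08,"jaw":0},
  {"dx":-18,"dy":-68,"dz":0,"turn":-0.17,"jaw":0},
  {"dx":-26,"dy":-98,"dz":10,"turn":-0.26,"jaw":0},
  {"dx":-31,"dy":-114,"dz":20,"turn":-0.34,"jaw":0},
  {"dx":-31.8,"dy":-118.4,"dz":30,"turn":-0.377,"jaw":0},
])

```text
time: 19.43
tool_pos: [0.5943, 0.0584, 0.1708]
tool_rot: [-0.0, 1.0, -0.007, 0.0]
contact_force: [-0.1, -0.3, -1.0]
gripper_width: 1.005
grasp_force: 0.0
```

```bash
python3 - <<'E'
from h import *
upd((-43,-160,0,0),(-31.8,-118.4,30,-.377))
for i in range(10): W=grab_frame("wrist")
h=min(blobs(W),key=lambda h:abs(h[:,0].mean()-320)); print(h.min(0),h.max(0),[b.mean(0) for b in blobs(W)])
print(fit([(W,h)],[.578,.0557,.0776,-.02],.5585))
M=W['camera_from_world'];print((-M[:3,:3].T@M[:3,3]).round(4))
nxt(.5943,.0554,.076,-.0215)
E
```

```text
[260.625 215.875] [385.625 318.375] [array([318.2578 , 255.53125], dtype=float32)]
(array([ 0.57597565,  0.05536843,  0.0725113 , -0.01963053]), np.float64(0.01571930773483176))
[0.6685 0.0532 0.2951]
cmd [ 0.5939  0.0553  0.1709 -0.0211] meas [0.5944 0.0546 0.1717] F [0.9 1.1 0.4] -> dx 0.4 dy -0.2 dz 94.9 turn 0.000
```

Emit:
apply_moves([
  {"dx":0.4,"dy":0,"dz":15,"turn":0,"jaw":0},
  {"dx":0.4,"dy":0,"dz":45,"turn":0,"jaw":0},
  {"dx":0.4,"dy":0,"dz":70,"turn":0,"jaw":0},
  {"dx":0.4,"dy":0,"dz":86,"turn":0,"jaw":0},
  {"dx":0.4,"dy":0,"dz":95,"turn":0,"jaw":0},
])

```text
time: 20.35
tool_pos: [0.5929, 0.0549, 0.0732]
tool_rot: [-0.0, 1.0, -0.011, -0.002]
contact_force: [-0.9, -0.5, 0.4]
gripper_width: 0.998
grasp_force: 0.0
```

Emit:
apply_moves([
  {"dx":0,"dy":0,"dz":0,"turn":0,"jaw":0},
  {"dx":0,"dy":0,"dz":0,"turn":0,"jaw":0},
  {"dx":0,"dy":0,"dz":0,"turn":0,"jaw":0},
  {"dx":0,"dy":0,"dz":0,"turn":0,"jaw":0.15},
  {"dx":0,"dy":0,"dz":0,"turn":0,"jaw":0.2},
])

```text
time: 20.77
tool_pos: [0.5955, 0.0552, 0.0776]
tool_rot: [0.0, 1.0, -0.011, 0.001]
contact_force: [-0.8, 1.2, -0.1]
gripper_width: 0.803
grasp_force: 0.0
```

Emit:
apply_moves([
  {"dx":0,"dy":0,"dz":0,"turn":0,"jaw":0.25},
  {"dx":0,"dy":0,"dz":0,"turn":0,"jaw":0.5},
  {"dx":0,"dy":0,"dz":0,"turn":0,"jaw":1},
  {"dx":0,"dy":0,"dz":0,"turn":0,"jaw":1},
  {"dx":0,"dy":0,"dz":0,"turn":0,"jaw":1},
])

```text
time: 21.18
tool_pos: [0.5954, 0.0552, 0.0775]
tool_rot: [0.0, 1.0, -0.011, 0.001]
contact_force: [-0.8, -0.4, 5.9]
gripper_width: 0.717
grasp_force: 65.7
```

Emit:
apply_moves([
  {"dx":0,"dy":0,"dz":-8,"turn":0,"jaw":1},
  {"dx":0,"dy":0,"dz":-25,"turn":0,"jaw":1},
  {"dx":0,"dy":0,"dz":-55,"turn":0,"jaw":1},
  {"dx":0,"dy":0,"dz":-85,"turn":0,"jaw":1},
  {"dx":0,"dy":0,"dz":-100,"turn":0,"jaw":1},
])

```text
time: 21.6
tool_pos: [0.5957, 0.0553, 0.1798]
tool_rot: [0.0, 1.0, -0.011, 0.002]
contact_force: [1.6, 0.3, -1.1]
gripper_width: 0.712
grasp_force: 65.2
```

```bash
python3 - <<'E'
from h import *
upd((.4,0,95,0),(0,0,-100,0))
nxt(.438,-.095,.17,-.395)
E
```

```text
cmd [ 0.5943  0.0552  0.1759 -0.0211] meas [0.5957 0.0553 0.1798] F [ 1.6  0.3 -1.1] -> dx -153.1 dy 153.5 dz 5.9 turn 0.374
```

Emit:
apply_moves([
  {"dx":-10,"dy":10,"dz":0,"turn":0,"jaw":1},
  {"dx":-30,"dy":31,"dz":0,"turn":0,"jaw":1},
  {"dx":-54,"dy":55,"dz":0,"turn":0,"jaw":1},
  {"dx":-78,"dy":80,"dz":0,"turn":0,"jaw":1},
  {"dx":-100,"dy":103,"dz":0,"turn":0,"jaw":1},
])

```text
time: 22.02
tool_pos: [0.4906, -0.0462, 0.1755]
tool_rot: [-0.0, 1.0, -0.01, -0.001]
contact_force: [-0.6, -0.5, -1.6]
gripper_width: 0.715
grasp_force: 65.2
```

Emit:
apply_moves([
  {"dx":-15,"dy":15,"dz":15,"turn":0.08,"jaw":1},
  {"dx":-30,"dy":30,"dz":35,"turn":0.17,"jaw":1},
  {"dx":-41,"dy":42,"dz":60,"turn":0.26,"jaw":1},
  {"dx":-48,"dy":49,"dz":84,"turn":0.34,"jaw":1},
  {"dx":-50.4,"dy":51.5,"dz":101,"turn":0.374,"jaw":1},
])

```text
time: 22.43
tool_pos: [0.4383, -0.0963, 0.0725]
tool_rot: [-0.0, 0.98, -0.199, -0.002]
contact_force: [-0.4, -0.3, -0.6]
gripper_width: 0.711
grasp_force: 65.2
```

Emit:
apply_moves([
  {"dx":0,"dy":0,"dz":3,"turn":0,"jaw":1},
  {"dx":0,"dy":0,"dz":8,"turn":0,"jaw":1},
  {"dx":0,"dy":0,"dz":12,"turn":0,"jaw":1},
  {"dx":0,"dy":0,"dz":16,"turn":0,"jaw":1},
  {"dx":0,"dy":0,"dz":18,"turn":0,"jaw":1},
])

```text
time: 22.85
tool_pos: [0.4417, -0.096, 0.0575]
tool_rot: [0.0, 0.981, -0.196, 0.001]
contact_force: [-0.7, -0.1, -1.1]
gripper_width: 0.714
grasp_force: 65.3
```

Emit:
apply_moves([
  {"dx":0,"dy":0,"dz":2,"turn":0,"jaw":1},
  {"dx":0,"dy":0,"dz":4,"turn":0,"jaw":1},
  {"dx":0,"dy":0,"dz":4,"turn":0,"jaw":1},
  {"dx":0,"dy":0,"dz":4,"turn":0,"jaw":1},
])

```text
time: 23.18
tool_pos: [0.4415, -0.0961, 0.0535]
tool_rot: [-0.0, 0.981, -0.196, 0.001]
contact_force: [0.6, 1.4, 0.3]
gripper_width: 0.716
grasp_force: 65.6
```

Emit:
apply_moves([
  {"dx":0,"dy":0,"dz":1,"turn":0,"jaw":1},
  {"dx":3,"dy":0,"dz":2.5,"turn":0,"jaw":1},
  {"dx":6,"dy":0,"dz":4,"turn":0,"jaw":1},
  {"dx":8.7,"dy":0,"dz":5.7,"turn":0,"jaw":1},
  {"dx":11.2,"dy":0,"dz":7.4,"turn":0,"jaw":1},
])

```text
time: 23.6
tool_pos: [0.4518, -0.1005, 0.0472]
tool_rot: [-0.0, 0.981, -0.196, -0.0]
contact_force: [-3.5, 1.6, 12.3]
gripper_width: 0.715
grasp_force: 66.7
```

Emit:
apply_moves([
  {"dx":2.4,"dy":0,"dz":2,"turn":0,"jaw":1},
  {"dx":4.7,"dy":0,"dz":4,"turn":0,"jaw":1},
  {"dx":7.2,"dy":0,"dz":6.6,"turn":0,"jaw":1},
  {"dx":9.7,"dy":0,"dz":9.2,"turn":0,"jaw":1},
  {"dx":11.7,"dy":0,"dz":11.5,"turn":0,"jaw":1},
])

```text
time: 24.02
tool_pos: [0.4635, -0.1053, 0.0361]
tool_rot: [0.0, 0.981, -0.196, 0.001]
contact_force: [-0.5, 1.2, 10.2]
gripper_width: 0.716
grasp_force: 67.6
```

Emit:
apply_moves([
  {"dx":1.9,"dy":0,"dz":2.3,"turn":0,"jaw":1},
  {"dx":1.9,"dy":0,"dz":2.3,"turn":0,"jaw":1},
  {"dx":1.9,"dy":0,"dz":2.3,"turn":0,"jaw":1},
  {"dx":1.9,"dy":0,"dz":2.3,"turn":0,"jaw":1},
])

```text
time: 24.35
tool_pos: [0.4653, -0.1061, 0.0338]
tool_rot: [0.0, 0.981, -0.196, 0.001]
contact_force: [-1.2, 1.7, 9.7]
gripper_width: 0.712
grasp_force: 67.9
```

Emit:
apply_moves([
  {"dx":0,"dy":0,"dz":0.5,"turn":0,"jaw":1},
  {"dx":0,"dy":0,"dz":0.5,"turn":0,"jaw":0.25},
  {"dx":0,"dy":0,"dz":0.5,"turn":0,"jaw":0.15},
  {"dx":0,"dy":0,"dz":0.5,"turn":0,"jaw":0},
  {"dx":0,"dy":0,"dz":0.5,"turn":0,"jaw":0},
])

```text
time: 24.77
tool_pos: [0.4633, -0.1055, 0.0308]
tool_rot: [-0.0, 0.981, -0.196, -0.0]
contact_force: [-1.1, 0.2, -0.4]
gripper_width: 1.0
grasp_force: 0.0
```

Emit:
apply_moves([
  {"dx":0,"dy":0,"dz":-8,"turn":0,"jaw":0},
  {"dx":-5,"dy":0,"dz":-30,"turn":0,"jaw":0},
  {"dx":-25,"dy":0,"dz":-60,"turn":0,"jaw":0},
  {"dx":-44,"dy":0,"dz":-88,"turn":0,"jaw":0},
  {"dx":-51.6,"dy":0,"dz":-99.5,"turn":0,"jaw":0},
])

```text
time: 25.18
tool_pos: [0.4163, -0.0857, 0.1346]
tool_rot: [0.0, 0.981, -0.196, 0.002]
contact_force: [0.9, -1.3, 0.4]
gripper_width: 1.001
grasp_force: 0.0
```

```bash
python3 - <<'E'
from h import *
upd((-100,103,0,0),(-50.4,51.5,101,.374),(0,0,22,0),(11.2,0,7.4,0),(11.7,0,11.5,0),(1.9,0,2.3,0),(0,0,.5,0),(-51.6,0,-99.5,0))
for i in range(14): W=grab_frame("wrist")
h=max(blobs(W),key=cv2.contourArea); print(h.min(0),h.max(0))
p,c=fit([(W,h)],[.45,-.1,.042,-.395],0);print(p,c)
p2,c=fit([(W,h)],[.45,-.1,.042,-.395],0,freetilt=True);print(p2,c)
nxt(p[0],p[1],.030,p[3])
E
```

```text
[259.375 104.125] [386.375 260.125]
[ 0.45090511 -0.09968114  0.03874223 -0.39507186] 0.004452560291666151
[ 0.45090452 -0.09968001  0.03876261 -0.39507397  0.00068236] 0.004451001064209708
cmd [ 0.416  -0.0857  0.1307 -0.3951] meas [ 0.416  -0.0857  0.1303] F [-0.7 -0.7  0.1] -> dx 37.6 dy -0.6 dz 100.7 turn -0.000
```

Emit:
apply_moves([
  {"dx":15,"dy":0,"dz":10,"turn":0,"jaw":0},
  {"dx":32,"dy":0,"dz":35,"turn":0,"jaw":0},
  {"dx":37.6,"dy":0,"dz":62,"turn":0,"jaw":0},
  {"dx":37.6,"dy":0,"dz":85,"turn":0,"jaw":0},
  {"dx":37.6,"dy":0,"dz":95,"turn":0,"jaw":0},
])

```text
time: 26.3
tool_pos: [0.4489, -0.0995, 0.0324]
tool_rot: [-0.001, 0.981, -0.196, -0.003]
contact_force: [-0.4, 0.3, 0.2]
gripper_width: 0.997
grasp_force: 0.0
```

Emit:
apply_moves([
  {"dx":0,"dy":0,"dz":3,"turn":0,"jaw":0},
  {"dx":0,"dy":0,"dz":5,"turn":0,"jaw":0},
  {"dx":0,"dy":0,"dz":5,"turn":0,"jaw":0},
  {"dx":0,"dy":0,"dz":5,"turn":0,"jaw":0},
  {"dx":0,"dy":0,"dz":5,"turn":0,"jaw":0},
])

```text
time: 26.72
tool_pos: [0.4519, -0.1006, 0.0323]
tool_rot: [0.0, 0.981, -0.196, 0.001]
contact_force: [0.5, 0.2, 1.1]
gripper_width: 1.0
grasp_force: 0.0
```

Emit:
apply_moves([
  {"dx":0,"dy":0,"dz":0,"turn":0,"jaw":0},
  {"dx":0,"dy":0,"dz":0,"turn":0,"jaw":0},
  {"dx":0,"dy":0,"dz":0,"turn":0,"jaw":0.1},
  {"dx":0,"dy":0,"dz":0,"turn":0,"jaw":0.2},
  {"dx":0,"dy":0,"dz":0,"turn":0,"jaw":0.25},
])

```text
time: 27.13
tool_pos: [0.4508, -0.1002, 0.0308]
tool_rot: [0.0, 0.981, -0.196, 0.0]
contact_force: [0.5, -0.0, 1.2]
gripper_width: 0.753
grasp_force: 0.0
```

Emit:
apply_moves([
  {"dx":0,"dy":0,"dz":0,"turn":0,"jaw":0.4},
  {"dx":0,"dy":0,"dz":0,"turn":0,"jaw":1},
  {"dx":0,"dy":0,"dz":0,"turn":0,"jaw":1},
  {"dx":0,"dy":0,"dz":0,"turn":0,"jaw":1},
  {"dx":0,"dy":0,"dz":0,"turn":0,"jaw":1},
])

```text
time: 27.55
tool_pos: [0.4512, -0.1003, 0.0311]
tool_rot: [0.0, 0.981, -0.196, 0.0]
contact_force: [0.2, 0.1, 4.7]
gripper_width: 0.715
grasp_force: 65.8
```

```bash
python3 - <<'E'
from h import *
upd((37.6,0,95,0),(0,0,5,0))
nxt(.5895,-.2452,.16,-.3986)
E
```

```text
cmd [ 0.4507 -0.1002  0.0307 -0.3951] meas [ 0.4512 -0.1003  0.0311] F [0.2 0.1 4.7] -> dx 183.9 dy 80.4 dz -129.3 turn 0.004
```

Emit:
apply_moves([
  {"dx":0,"dy":0,"dz":-10,"turn":0,"jaw":1},
  {"dx":0,"dy":0,"dz":-40,"turn":0,"jaw":1},
  {"dx":0,"dy":0,"dz":-78,"turn":0,"jaw":1},
  {"dx":0,"dy":0,"dz":-115,"turn":0,"jaw":1},
  {"dx":0,"dy":0,"dz":-145,"turn":0,"jaw":1},
])

```text
time: 27.97
tool_pos: [0.4506, -0.1001, 0.1783]
tool_rot: [0.0, 0.981, -0.196, 0.0]
contact_force: [0.5, -1.0, -0.2]
gripper_width: 0.717
grasp_force: 65.5
```

Emit:
apply_moves([
  {"dx":25,"dy":11,"dz":0,"turn":0,"jaw":1},
  {"dx":60,"dy":26,"dz":0,"turn":0,"jaw":1},
  {"dx":95,"dy":41,"dz":0,"turn":0,"jaw":1},
  {"dx":130,"dy":56,"dz":0,"turn":0,"jaw":1},
  {"dx":160,"dy":69,"dz":0,"turn":0,"jaw":1},
])

```text
time: 28.38
tool_pos: [0.5727, -0.2269, 0.1755]
tool_rot: [-0.0, 0.981, -0.196, -0.0]
contact_force: [0.7, 0.2, -1.5]
gripper_width: 0.71
grasp_force: 65.6
```

Emit:
apply_moves([
  {"dx":20,"dy":9,"dz":0,"turn":0.003,"jaw":1},
  {"dx":24.3,"dy":11.4,"dz":3,"turn":0.0035,"jaw":1},
  {"dx":24.3,"dy":11.4,"dz":12,"turn":0.0035,"jaw":1},
  {"dx":24.3,"dy":11.4,"dz":20,"turn":0.0035,"jaw":1},
  {"dx":24.3,"dy":11.4,"dz":24,"turn":0.0035,"jaw":1},
])

```text
time: 28.8
tool_pos: [0.588, -0.2436, 0.149]
tool_rot: [-0.001, 0.98, -0.198, -0.002]
contact_force: [-0.7, 0.7, -0.7]
gripper_width: 0.715
grasp_force: 65.6
```

Emit:
apply_moves([
  {"dx":0,"dy":0,"dz":0,"turn":0,"jaw":1},
  {"dx":0,"dy":0,"dz":0,"turn":0,"jaw":1},
  {"dx":0,"dy":0,"dz":0,"turn":0,"jaw":1},
  {"dx":0,"dy":0,"dz":0,"turn":0,"jaw":1},
  {"dx":0,"dy":0,"dz":0,"turn":0,"jaw":1},
])

```text
time: 29.22
tool_pos: [0.5901, -0.2453, 0.1524]
tool_rot: [0.0, 0.98, -0.198, 0.001]
contact_force: [0.3, -0.5, -0.8]
gripper_width: 0.714
grasp_force: 65.6
```

```bash
python3 - <<'E'
from h import *
upd((0,0,-145,0),(160,69,0,0),(24.3,11.4,24,.0035))
for i in range(4): W=grab_frame("wrist")
nxt(.5899,-.2453,.139,-.3986)
E
```

```text
cmd [ 0.5898 -0.2453  0.1517 -0.3986] meas [ 0.59   -0.2454  0.152 ] F [ 0.2 -0.8 -0.8] -> dx 0.0 dy -0.1 dz 12.7 turn 0.000
```

Emit:
apply_moves([
  {"dx":0,"dy":0,"dz":3,"turn":0,"jaw":1},
  {"dx":0,"dy":0,"dz":6,"turn":0,"jaw":1},
  {"dx":0,"dy":0,"dz":7.5,"turn":0,"jaw":1},
  {"dx":0,"dy":0,"dz":8.5,"turn":0,"jaw":1},
  {"dx":0,"dy":0,"dz":9,"turn":0,"jaw":1},
])

```text
time: 29.83
tool_pos: [0.5897, -0.2452, 0.1422]
tool_rot: [-0.0, 0.98, -0.198, -0.0]
contact_force: [-0.2, 0.0, -0.6]
gripper_width: 0.717
grasp_force: 65.6
```

Emit:
apply_moves([
  {"dx":0,"dy":0,"dz":0.5,"turn":0,"jaw":1},
  {"dx":0,"dy":0,"dz":1,"turn":0,"jaw":1},
  {"dx":0,"dy":0,"dz":1.5,"turn":0,"jaw":1},
  {"dx":0,"dy":0,"dz":1.5,"turn":0,"jaw":1},
  {"dx":0,"dy":0,"dz":1.5,"turn":0,"jaw":1},
])

```text
time: 30.25
tool_pos: [0.59, -0.2454, 0.1412]
tool_rot: [-0.0, 0.98, -0.198, 0.0]
contact_force: [0.7, 0.2, -1.3]
gripper_width: 0.715
grasp_force: 65.6
```

Emit:
apply_moves([
  {"dx":0,"dy":0,"dz":0.5,"turn":0,"jaw":1},
  {"dx":0,"dy":0,"dz":1,"turn":0,"jaw":1},
  {"dx":0,"dy":0,"dz":1.5,"turn":0,"jaw":1},
  {"dx":0,"dy":0,"dz":1.5,"turn":0,"jaw":1},
  {"dx":0,"dy":0,"dz":1.5,"turn":0,"jaw":1},
])

```text
time: 30.67
tool_pos: [0.5899, -0.2453, 0.1396]
tool_rot: [-0.0, 0.98, -0.198, -0.0]
contact_force: [0.0, 0.3, -0.7]
gripper_width: 0.714
grasp_force: 65.6
```

Foot is inside the rim with no side load; finish the last half millimetre, let go and withdraw.

Emit:
apply_moves([
  {"dx":0,"dy":0,"dz":0.4,"turn":0,"jaw":1},
  {"dx":0,"dy":0,"dz":0.8,"turn":0,"jaw":1},
  {"dx":0,"dy":0,"dz":0.8,"turn":0,"jaw":1},
  {"dx":0,"dy":0,"dz":0.8,"turn":0,"jaw":1},
])

```text
time: 31.0
tool_pos: [0.59, -0.2454, 0.1391]
tool_rot: [0.0, 0.98, -0.198, 0.0]
contact_force: [-0.2, 0.7, -0.2]
gripper_width: 0.715
grasp_force: 65.7
```

Emit:
apply_moves([
  {"dx":0,"dy":0,"dz":0,"turn":0,"jaw":0.27},
  {"dx":0,"dy":0,"dz":0,"turn":0,"jaw":0.22},
  {"dx":0,"dy":0,"dz":0,"turn":0,"jaw":0.12},
  {"dx":0,"dy":0,"dz":0,"turn":0,"jaw":0},
  {"dx":0,"dy":0,"dz":0,"turn":0,"jaw":0},
])

```text
time: 31.42
tool_pos: [0.59, -0.2454, 0.139]
tool_rot: [0.0, 0.98, -0.198, 0.0]
contact_force: [-0.3, -0.1, -0.3]
gripper_width: 1.0
grasp_force: 0.0
```

Emit:
apply_moves([
  {"dx":0,"dy":0,"dz":-10,"turn":0,"jaw":0},
  {"dx":0,"dy":0,"dz":-35,"turn":0,"jaw":0},
  {"dx":-13,"dy":0,"dz":-65,"turn":0,"jaw":0},
  {"dx":-30,"dy":0,"dz":-90,"turn":0,"jaw":0},
  {"dx":-37.3,"dy":0,"dz":-100,"turn":0,"jaw":0},
])

```text
time: 31.83
tool_pos: [0.5563, -0.2313, 0.2445]
tool_rot: [0.001, 0.98, -0.198, 0.003]
contact_force: [1.3, -0.3, 1.4]
gripper_width: 1.001
grasp_force: 0.0
```

```bash
python3 - <<'E'
from h import *
upd((0,0,12.8,0),(-37.3,0,-100,0))
for i in range(12): W=grab_frame("wrist")
T=grab_frame("top");S=grab_frame("scene")
h=max(blobs(W),key=cv2.contourArea); print(h.min(0),h.max(0))
p=fit([(W,h)],[.59,-.245,.15,-.398],0);print(p); print(fit([(W,h)],[.59,-.245,.15,-.398],0,freetilt=True))
for n,f in(("s",S),("t",T)):
  print(n,[(b.min(0).round().tolist(),b.max(0).round().tolist()) for b in blobs(f)],[(t,np.round(o["extent"]).tolist(),round(o["conf"],2)) for t in("jar","beaker","bottle","carrier") for o in spotter.outline_of(f,t)[:1]])
print(state()['tool_pos'])
E
```

```text
[259.625 104.125] [387.125 260.375]
(array([ 0.59005798, -0.24509755,  0.146437  , -0.39678339]), np.float64(0.003713619575050626))
(array([ 5.90058411e-01, -2.45097697e-01,  1.46425760e-01, -3.96772031e-01,
       -3.63734361e-04]), np.float64(0.003712742309124847))
s [([246.0, 289.0], [281.0, 337.0])] [('jar', [434.0, 198.0, 464.0, 236.0], 0.65), ('beaker', [204.0, 363.0, 236.0, 408.0], 0.72), ('bottle', [139.0, 247.0, 175.0, 297.0], 0.57), ('carrier', [243.0, 300.0, 290.0, 355.0], 0.92)]
t [] [('jar', [122.0, 197.0, 166.0, 239.0], 0.94), ('beaker', [468.0, 146.0, 478.0, 158.0], 0.52), ('bottle', [460.0, 305.0, 504.0, 338.0], 0.9), ('carrier', [382.0, 230.0, 408.0, 247.0], 0.55)]
[ 0.55556336 -0.23085043  0.23896474]
```

```bash
python3 -c "
from plant import *
print(ticket.job_done())"
```

```text
the job is handed in; nothing more can be done
None
```

The column is built and handed in at about 33 s: the taller tub is on the carrier tub and the shorter one on top of it. The final wrist fit shows the top lid level, at the right height and square with the others. The jar, beaker and bottle still show where they started, though the arm partly hid the beaker from the top camera. Because the tool always points straight down, I set each rack tub on the counter first to level it, then picked it up again to stack it.

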